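Lock the loaded tube rack down for the drive

ROBOT

A 6-joint arm with a two-finger parallel gripper is mounted at the origin on a cart in front of the work surface, level with it; the furniture and walls round the work are solid. World frame = base frame: x ahead of the robot, y to its left, z up, the work surface at z = 0. Lengths are in mm, angles in degrees, forces in N, time in s.
With the tool pointing down it reaches from about 350 to 850 mm from the base axis. Payload 8.1 kg.
Tool frame: the origin (TCP) lies between the finger pads; the fingertips stand 17 mm ahead of it and the grasp point (between the pads) lies 2 mm behind it; z points along the fingers, y is the line along which they close (so a half turn about z gives the same grasp; the last joint's range is limited). The gripper opens to 85 mm and grips with 20 to 120 N. Pads are 22 mm wide; open, the fingers measure 114 mm over their backs; the gripper's body (76 mm by 85 mm) begins 54 mm behind the grasp point. The pads swing forward as they close: fully open they stand 13 mm farther back than shut.
Start: joints at [66.555, 7.471, 85.268, -0, 87.261, -4.893], TCP at [190.881, 568.832, 248.292] pointing down, gripper open.
Joint ranges: [-169.43, 169.43], [-51.17, 129.36], [1.28, 143.12], [-76.62, 256.62], [0, 156.53], [-152.29, 152.29]. Speed limits (degrees/s): [136.94, 136.94, 159.86, 180, 180, 180].

INTERFACE

Orientations are given as [roll, pitch, yaw] about the fixed x, y, z axes, in that order (R = Rz(yaw) Ry(pitch) Rx(roll)).
In Python, from bench import sense, snapshot, hand_in, trace, place_of gives the robot as it stands.
- The arm moves only by the shell command python3 -m handwheel 'ROWS' [FORCE]. ROWS is JSON, a list of rows, each a list of 7 numbers: the opening, from -1 (shut) to 1 (fully open), then the shift along the tool's x, y, z in cm, then the turn, a rotation vector about the tool's x, y, z in rad. A call has 1 to 12 rows; each row shifts and turns the commanded pose from where the row before left it, along the tool's axes as they then stand; what a row does not reach is not made up. A row lasts 1/12 s, in which the tool goes at most 41.7 mm and 7.16 degrees, less where a joint would pass 70% of its speed; a pose out of reach is approached as far as the arm can. A call with a gripper value outside its range is refused whole. The fingers move at their own pace and stop on an object; FORCE is the grip in N (left out, the last holds). Time passes only in rows, so rows that do not move let the fingers close. It gives the time, the measured TCP pose, the force, the opening and the grip force at its end, in the units of the state.
- sense(): the state, without advancing time (a new reading comes with each control period).
- snapshot(name): name is "scene" or "side" or "wrist"; returns a dict with "image" (400x640x3 uint8, red, green, blue), "intrinsics" (3x3 intrinsics, pixels), "R" (3x3) and "t" (3): a world point X has camera coordinates R X + t. Camera axes: x right, y down, z forward; pixel columns grow to the right and rows downward; lengths in mm; the calibration is good to about 2 mm. The wrist camera is an equidistant fisheye: a pixel r from the principal point sees the ray r / f radians off the axis. A picture is of the moment at which its call begins. There is no depth.
- hand_in(): hands the job in; it is judged then, once.
Trained networks look in a picture, given as the dict that the camera call returned (one of the last four; its "shot" number tells which), for a name from the list of things; names that differ only in an ending like _2 or _b are one class to them, and where a whole thing is asked for, a point or a joint stands for the part that bears it (a point fixed in the world has none). Each returns a list of dicts, best first, with "conf" (0 to 1); they miss things now and then, are a little off and sometimes report something else, mostly with a low value. They report only what shows in the picture. A call takes as long as a camera call.
- trace(picture, query): "pixels" (400x640 bool, what is visible of it).
- place_of(picture, query): "location" ([x, y, z] in mm, in world coordinates, good to about 4 mm: a listed point, or the origin of a listed thing).
The state is a dict: "time": time; "joint_pos": joint angles; "qd": joint speeds; "joint_efforts": joint torques, N m; "tool_pos": TCP position; "tcp_rot": TCP orientation; "ft_force": force on the tool from outside, world axes, zero at the start; "wrist_torque": the same for the moment, N m; "finger_gap": finger opening in mm; "grip_force": force on a finger pad.
Only numpy, scipy, OpenCV 4.12 (cv2) and the standard library are available. Lean on these libraries where they do the work, as an engineer would, in place of code of your own. Each camera call takes 0.05 s, during which the arm holds its last target. There are 200 camera calls.

TASK

The van is about to drive off: secure the loaded tube rack in its transit cradle. Slide the clamp rod forward by its hand knob so that its sprung foot pushes the rack gently home against the backstop (feel for it, the backstop is not always in the same place) and the foot's spring stays about half compressed, never bottomed out. Then flip the cam lever down over centre, without forcing it, until it lies fully closed and the rod is locked, and let go; do not knock over or shift the bottle, the vial and the roll of tape standing nearby.

Things in the scene. Friction and masses are not known exactly. Their poses are not given: they have to be found in the camera images.
- cradle: aluminium transit cradle fixed to the worktop: plate 270 x 136 mm, 4 mm thick, low side lips that guide the rack, and a clamp block 40 x 56 mm, 60 mm high (83 mm at the two ears that hold the lever's pin), centred at x = -85 mm. Origin on the worktop; x runs along the clamp rod towards the backstop (the way the rod is pushed), z up, y level across, towards the closed lever's tip
- rack: loose open-grid tube rack, 68 mm along the cradle's x, 116 mm across, 57 mm high, its seven tubes stuck fast in it; 0.2 to 0.4 kg; origin at the centre of its underside. Slides along x under at most 3 N. The backstop, a rubber-faced upright 60 mm high behind it, is rigid but may be pinned anywhere along its slots: it is not measured, its face stands at 86 to 112 mm on the cradle's x
- foot: pressure foot on the front end of the clamp rod: rubber-faced plate 50 mm wide, 38 mm high, 8 mm thick, 44 mm above the worktop. Origin at the centre of its front face, axes as the cradle's. It gives way backwards on a spring, 2 N per mm, 6 mm of travel (12 N); beyond that it is bottomed out and rigid
- rod (a joint): travel of the clamp rod in m along the cradle's x: 0 drawn back, 0.088 fully forward. Steel, 10 mm thick, 44 mm above the worktop. Lever open: it slides under a drag of about 7.5 N, felt on top of the foot's force while it moves (less once the hand has stopped), and stays where it is left; when let go it eases back until the spring pushes with no more than 7.5 N. Lever closed: it does not slide
- knob (a point): centre of the black hand knob on the rear end of the rod, 44 mm above the worktop: round, 30 mm across, 28 mm long along the rod; its rear face is 14 mm behind this point. It moves with the rod. Clear space beneath and on both sides; the clamp block stays at least 35 mm in front of it
- lever (a joint): angle of the cam lever in rad about the lever pivot: 0 open, its tip up and leaning 0.23 rad past upright to the cradle's -y; it grows as the tip swings over to +y and down, 1.8 closed on its stop, lying level across the block. So its elevation above closed is 1.8 less this. It starts open, at 0
- lever_pivot (a point): axis of the cam lever's pin on top of the clamp block, 74 mm above the worktop, parallel to the cradle's x. The cam's disc springs push back all the way, most at a lever angle of about 0.9 rad (some 10 N, square to the lever at the paddle). Dead centre is at 1.5: let go before that it springs open, beyond that it snaps to its stop at 1.8 by itself and needs no more pressing
- lever_tip (a point): middle of the outer flat of the black paddle at the lever's end (uppermost when closed; it looks to the cradle's -y when upright), 70 mm from the pivot along the lever and 8.5 mm off the line through it. The paddle is 18 mm wide along the cradle's x, 9 mm thick, 32 mm long, centred here; the arm between it and the pivot is 15 mm wide and 7 mm thick
- bottle: white screw-cap reagent bottle, 44 mm across, 95 mm high, beside the cradle on its +y side; origin under its centre. To be left alone
- vial: small white screw-cap vial, 30 mm across, 52 mm high, beside the cradle on its +y side; origin under its centre. To be left alone
- tape_roll: roll of tape lying flat, 100 mm across, 25 mm high, beside the cradle on its +y side; origin under its centre. To be left alone
- dry_block: heater block with a flat lid, 86 x 110 mm, 107 mm high, fixed to the worktop on the cradle's -y side; origin under its centre. It is only in the way

How it is judged:
By the outcome, as a careful person would: the job done as asked, in the order asked, and still so for the second after the job is handed in, with the robot touching nothing.
It also fails if it takes over 51 s, if anything falls off the work surface, if the arm or the gripper's body presses on something with over 40 N, if the wrist force passes 120 N, or if a joint passes its speed limit or range.

## Working session

There is one attempt and no reset: what is moved stays moved. The work goes in short steps, Python scripts to look and compute and a shell command to move; the robot and the scene stay as the last step left them, time stands still between calls to the robot, and variables do not carry over. Pictures are saved under pics/ and viewed, at most 10 in all, crops included, and the job is handed in when it is done.

```bash
mkdir -p pics
cat > h.py <<'E'
import numpy as np,cv2
from bench import *
from scipy.spatial.transform import Rotation as Ro
E
python3 - <<'E'
from h import *
s=sense();print({k:np.round(v,2).tolist() for k,v in s.items()})
for n in("scene","side"):
    p=snapshot(n);cv2.imwrite(f"pics/{n}1.png",p["image"][...,::-1])
    for q in["cradle","rack","foot","knob","lever_pivot","lever_tip","bottle","vial","tape_roll","dry_block"]:
        r=place_of(p,q)
        print(n,q,[(round(d["conf"],2),np.round(d["location"]).tolist()) for d in r[:2]])
E
```

```text
{'time': 0.0, 'joint_pos': [66.55, 7.51, 85.33, 0.0, 87.26, -4.89], 'qd': [-0.03, -0.13, 0.11, -0.05, 0.03, -0.02], 'joint_efforts': [-0.0, -56.94, -50.05, -0.0, 0.02, -0.0], 'tool_pos': [190.68, 568.35, 247.24], 'tcp_rot': [-179.9, -0.01, 161.44], 'ft_force': [0.22, -0.27, 0.28], 'wrist_torque': [-0.01, -0.01, 0.02], 'grip_force': 0.0, 'finger_gap': 85.59}
scene cradle [(0.9, [706.0, 10.0, -1.0]), (0.28, [636.0, 58.0, 72.0])]
scene rack [(0.55, [734.0, -16.0, 8.0])]
scene foot [(0.75, [697.0, 13.0, 44.0])]
scene knob [(0.7, [706.0, 9.0, -2.0]), (0.66, [525.0, 134.0, 41.0])]
scene lever_pivot [(0.82, [633.0, 58.0, 67.0])]
scene lever_tip [(0.62, [623.0, 35.0, 138.0])]
scene bottle [(0.8, [792.0, 103.0, 0.0])]
scene vial [(0.66, [738.0, 110.0, 1.0]), (0.42, [734.0, -13.0, 8.0])]
scene tape_roll [(0.76, [728.0, 213.0, 2.0])]
scene dry_block [(0.56, [698.0, 13.0, 42.0]), (0.39, [789.0, 103.0, -3.0])]
side cradle [(0.91, [707.0, 11.0, 0.0])]
side rack [(0.74, [735.0, -14.0, 3.0])]
side foot [(0.58, [697.0, 15.0, 42.0])]
side knob [(0.94, [521.0, 137.0, 44.0]), (0.19, [790.0, 101.0, -6.0])]
side lever_pivot [(0.81, [636.0, 55.0, 74.0])]
side lever_tip [(0.84, [621.0, 37.0, 140.0])]
side bottle [(0.94, [791.0, 98.0, -2.0]), (0.57, [726.0, 208.0, 4.0])]
side vial [(0.64, [736.0, 108.0, -1.0])]
side tape_roll [(0.76, [727.0, 209.0, -1.0])]
side dry_block [(0.79, [584.0, -158.0, 0.0]), (0.34, [792.0, 100.0, -3.0])]
```

View pics/scene1.png

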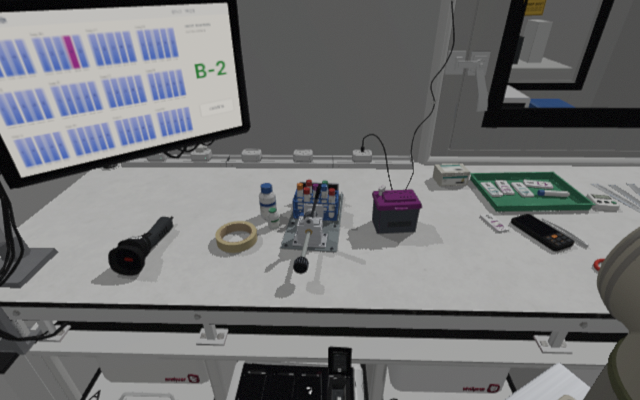

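View pics/side1.png

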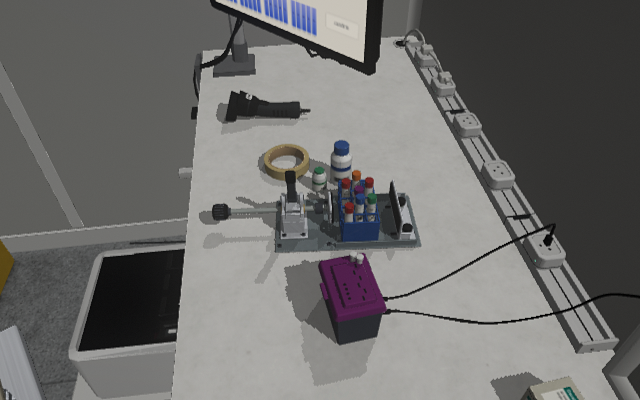

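The scene view shows the cradle (about 313,225) with the knob at (301,265). In the side view the lever is upright at (291,190) and the backstop is at (397,205). The cradle's x axis is at a yaw of about -34°. I'll move to just above the knob.

```bash
python3 -m handwheel '[[1,-3.2,-2.2,0,0,0,0],[1,-3.2,-2.2,0,0,0,0],[1,-3.2,-2.2,0,0,0,0],[1,-3.2,-2.2,0,0,0,0],[1,-3.2,-2.2,0,0,0,0],[1,-3.2,-2.2,0,0,0,0],[1,-3.2,-2.2,0,0,0,0],[1,-3.2,-2.2,0,0,0,0],[1,-3.2,-2.2,0,0,0,0],[1,-3.2,-2.2,0,0,0,0],[1,-3.2,-2.2,0,0,0,0],[1,-3.2,-2.2,0,0,0,0]]'
python3 -m handwheel '[[1,-3.2,-2.2,0,0,0,0],[1,-3.2,-2.2,0,0,0,0],[1,0,0,0,0,0,0.09],[1,0,0,0,0,0,0.09],[1,0,0,0,0,0,0.09],[1,0,0,0,0,0,0],[1,0,0,0,0,0,0]]'
cat >> h.py <<'E'
def ray(p,uv):
    K,R,t=map(np.array,(p["intrinsics"],p["R"],p["t"]))
    x=np.array([(uv[0]-K[0,2])/K[0,0],(uv[1]-K[1,2])/K[1,1]])
    if p.get("fish"):
        r=np.hypot(*x); d=np.r_[x/r*np.sin(r),np.cos(r)]
    else: d=np.r_[x,1]
    d=R.T@d
    return -R.T@t,d/np.linalg.norm(d)
def tri(rs):
    A=sum(np.eye(3)-np.outer(d,d) for c,d in rs);b=sum((np.eye(3)-np.outer(d,d))@c for c,d in rs)
    return np.linalg.solve(A,b)
def cen(p,q):
    for d in trace(p,q)[:1]:
        m=np.asarray(d["pixels"],np.uint8); ys,xs=np.nonzero(m)
        return np.array([(xs.min()+xs.max())/2,(ys.min()+ys.max())/2]),d["conf"],m.sum()
    return None
E
python3 - <<'E'
from h import *
rs=[]
for n in("scene","side","wrist"):
    p=snapshot(n)
    if n=="wrist": p["fish"]=1;cv2.imwrite("pics/w1.png",p["image"][...,::-1])
    c=cen(p,"knob");print(n,c)
    if c: rs.append(ray(p,c[0]))
    for q in ["cradle","knob","foot","lever_pivot","lever_tip","rack"]:
        r=place_of(p,q)
        if n=="wrist":print(n,q,[(round(d["conf"],2),np.round(d["location"]).tolist()) for d in r[:1]])
print(tri(rs),tri(rs[:2]))
s=sense();print(s["tool_pos"],s["tcp_rot"])
E
```

```text
time: 2.1
tool_pos: [471.8, 194.6, 248.6]
tcp_rot: [180.0, 0.0, 161.4]
ft_force: [0.1, 0.4, 0.1]
finger_gap: 85.5
grip_force: 0.0
time: 2.68
tool_pos: [517.6, 134.2, 248.3]
tcp_rot: [180.0, 0.0, 146.1]
ft_force: [0.6, -0.4, 0.1]
finger_gap: 85.4
grip_force: 0.0
scene (array([308.5, 238.5]), 0.83, np.uint64(523))
side (array([272.5, 208. ]), 0.81, np.uint64(842))
wrist (array([326. , 252.5]), 0.7, np.uint64(2030))
wrist cradle [(0.95, [704.0, 9.0, -0.0])]
wrist knob [(0.83, [519.0, 138.0, 43.0])]
wrist foot []
wrist lever_pivot [(0.68, [636.0, 57.0, 71.0])]
wrist lever_tip [(0.82, [617.0, 38.0, 140.0])]
wrist rack [(0.83, [735.0, -12.0, 8.0])]
[603.54668536  82.00160048  38.66261301] [603.91237163  79.25205748  40.55775178]
[517.60320321 134.30141024 248.28814206] [ 1.79999262e+02 -1.61960754e-03  1.45978167e+02]
```

View pics/w1.png

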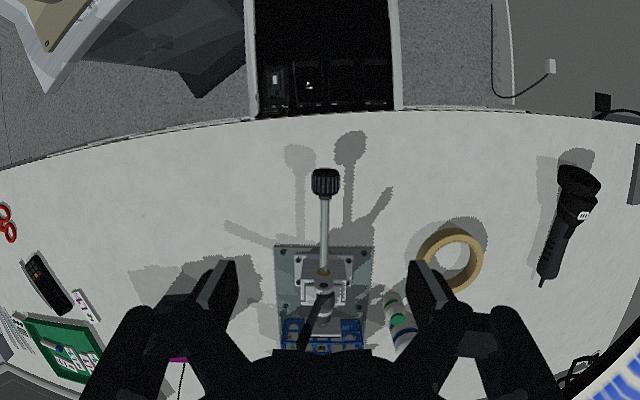

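The wrist view shows the knob at (325,183), with the rod running down almost vertically to the block at (323,270). The tool is therefore nearly aligned. I'll triangulate the knob from the dark pixels.

Run:
```python
from h import *
rs=[];ax=[]
for n in("scene","side","wrist"):
    p=snapshot(n); p["fish"]=n=="wrist"
    m=np.asarray(trace(p,"knob")[0]["pixels"]); g=p["image"].max(2)
    k=(m&(g<70)).astype(np.uint8)
    N,l,st,ce=cv2.connectedComponentsWithStats(k)
    i=1+np.argmax(st[1:,4]) if n!="wrist" else 1+np.argmax(np.where(ce[1:,1]<215,st[1:,4],0))
    x,y,w,h,a=st[i];c=np.array([x+w/2-.5,y+h/2-.5]);print(n,c,w,h,a);rs.append(ray(p,c))
    if n=="wrist":
        for row in range(205,262,8):
            xs=np.nonzero(m[row])[0]
            c0,d=ray(p,((xs.min()+xs.max())/2,row));ax.append((c0+d*(44-c0[2])/d[2])[:2]);
for j in((0,1),(0,2),(1,2),(0,1,2)):print(j,tri([rs[i] for i in j]).round(1))
ax=np.array(ax);print(ax.round(1).tolist());q=np.linalg.svd(ax-ax.mean(0))[2][0];print(np.degrees(np.arctan2(q[1],q[0])))
```

```text
scene [300.  264.5] 15 16 185
side [221.5 212. ] 18 15 217
wrist [325.5 184. ] 28 33 699
(0, 1) [527.7 134.7  39.7]
(0, 2) [529.3 133.5  37.5]
(1, 2) [528.1 133.9  41. ]
(0, 1, 2) [528.1 134.3  39.8]
[[548.1, 120.7], [555.8, 114.9], [563.0, 108.0], [571.7, 102.9], [580.2, 97.2], [588.9, 91.3], [597.9, 85.3], [606.7, 78.6]]
-35.134447283134364
```

```bash
python3 -m handwheel '[[1,-0.74,0.6,0,0,0,0.0175],[1,0,0,3.5,0,0,0],[1,0,0,3.5,0,0,0],[1,0,0,3.5,0,0,0],[1,0,0,3.5,0,0,0],[0.2,0,0,3.5,0,0,0],[0,0,0,3.3,0,0,0],[-0.05,0,0,0,0,0,0],[-0.05,0,0,0,0,0,0],[-0.05,0,0,0,0,0,0],[-0.05,0,0,0,0,0,0]]' 20
python3 - <<'E'
from h import *
p=snapshot("wrist");cv2.imwrite("pics/w2.png",p["image"][...,::-1]);s=sense();print(s["tool_pos"],s["tcp_rot"],s["ft_force"])
E
```

```text
time: 5.1
tool_pos: [529.5, 135.5, 43.5]
tcp_rot: [179.8, 0.2, 145.0]
ft_force: [0.1, 0.6, 0.3]
finger_gap: 40.5
grip_force: 0.0
[529.5031889  135.53039877  43.46039981] [179.79712011   0.20852719 144.97247124] [0.49623535 0.99625812 0.36283297]
```

View pics/w2.png

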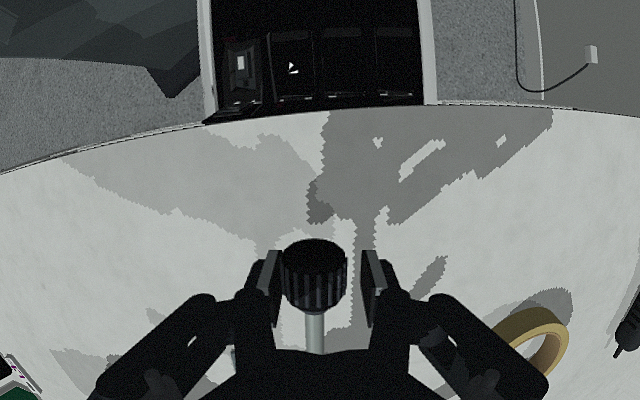

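The knob at (315,275) sits about 2 mm left (tool -y) of the midpoint between the pads. I'll correct for that and close.

```bash
python3 -m handwheel '[[-0.05,0,-0.2,0,0,0,0],[-0.2,0,0,0,0,0,0],[-0.3,0,0,0,0,0,0],[-0.5,0,0,0,0,0,0],[-0.6,0,0,0,0,0,0],[-0.6,0,0,0,0,0,0],[-0.6,0,0,0,0,0,0]]' 25
python3 - <<'E'
from h import *
s=sense();print(s["tool_pos"],s["tcp_rot"],s["ft_force"],s["grip_force"],s["time"])
E
```

```text
time: 5.73
tool_pos: [526.4, 133.1, 41.4]
tcp_rot: [-180.0, 0.1, 145.0]
ft_force: [-3.4, -3.9, 7.9]
finger_gap: 28.8
grip_force: 24.1
[526.35117494 133.06821292  41.39294767] [-1.79991231e+02  5.45773358e-02  1.44974508e+02] [-3.44380742 -3.90678774  7.89766589] 24.131178511306643 5.7333
```

```bash
python3 -m handwheel '[[-0.6,0,-0.1,-0.05,0,0,0],[-0.6,-0.2,0,0,0,0,0],[-0.6,-0.2,0,0,0,0,0],[-0.6,-0.2,0,0,0,0,0],[-0.6,-0.2,0,0,0,0,0]]' 30
cat > f.py <<'E'
from h import *
s=sense();a=np.radians(-35);u=np.array([np.cos(a),np.sin(a),0]);v=np.array([-u[1],u[0],0])
f=s["ft_force"];o=np.array([526.35,133.07,41.4]);d=np.array(s["tool_pos"])-o
print("Fu %.1f Fv %.1f Fz %.1f | u %.2f v %.2f z %.2f gap %.1f t %.2f"%(-np.dot(f,u),np.dot(f,v),f[2],d@u,d@v,d[2],s["finger_gap"],s["time"]))
E
python3 f.py
```

```text
time: 6.15
tool_pos: [531.5, 129.3, 41.4]
tcp_rot: [179.9, -0.1, 145.0]
ft_force: [-5.7, 4.9, 8.0]
finger_gap: 28.7
grip_force: 30.9
Fu 7.5 Fv 0.7 Fz 8.0 | u 6.43 v -0.13 z 0.03 gap 28.7 t 6.15
```

```bash
python3 -m handwheel '[[-0.6,-0.2,0,0,0,0,0],[-0.6,-0.2,0,0,0,0,0],[-0.6,-0.2,0,0,0,0,0],[-0.6,-0.2,0,0,0,0,0],[-0.6,-0.2,0,0,0,0,0],[-0.6,-0.2,0,0,0,0,0]]'; python3 f.py
python3 -m handwheel '[[-0.6,-0.15,0,0,0,0,0],[-0.6,-0.15,0,0,0,0,0],[-0.6,-0.15,0,0,0,0,0]]'; python3 f.py
```

```text
time: 6.65
tool_pos: [541.1, 122.6, 41.4]
tcp_rot: [180.0, -0.1, 145.0]
ft_force: [-7.3, 6.4, 8.8]
finger_gap: 28.6
grip_force: 31.0
Fu 9.6 Fv 1.1 Fz 8.8 | u 18.16 v -0.13 z 0.03 gap 28.6 t 6.65
time: 6.9
tool_pos: [544.8, 120.0, 41.4]
tcp_rot: [180.0, -0.1, 145.0]
ft_force: [-6.3, 6.6, 9.1]
finger_gap: 28.6
grip_force: 31.0
Fu 9.0 Fv 1.8 Fz 9.1 | u 22.64 v -0.13 z 0.02 gap 28.6 t 6.90
```

```bash
cat >> f.py <<'E'
import sys;sys.exit(1 if -np.dot(f,u)>11.5 else 0)
E
python3 -m handwheel '[[-0.6,-0.1,0,0,0,0,0],[-0.6,-0.1,0,0,0,0,0]]' >/dev/null; python3 f.py &&
python3 -m handwheel '[[-0.6,-0.1,0,0,0,0,0],[-0.6,-0.1,0,0,0,0,0]]' >/dev/null && python3 f.py &&
python3 -m handwheel '[[-0.6,-0.1,0,0,0,0,0],[-0.6,-0.1,0,0,0,0,0]]' >/dev/null && python3 f.py &&
python3 -m handwheel '[[-0.6,-0.1,0,0,0,0,0],[-0.6,-0.1,0,0,0,0,0]]' >/dev/null && python3 f.py &&
python3 -m handwheel '[[-0.6,-0.1,0,0,0,0,0],[-0.6,-0.1,0,0,0,0,0]]' >/dev/null && python3 f.py &&
python3 -m handwheel '[[-0.6,-0.1,0,0,0,0,0],[-0.6,-0.1,0,0,0,0,0]]' >/dev/null && python3 f.py &&
python3 -m handwheel '[[-0.6,-0.1,0,0,0,0,0],[-0.6,-0.1,0,0,0,0,0]]' >/dev/null && python3 f.py &&
python3 -m handwheel '[[-0.6,-0.1,0,0,0,0,0],[-0.6,-0.1,0,0,0,0,0]]' >/dev/null && python3 f.py
```

```text
Fu 8.5 Fv 1.3 Fz 8.7 | u 24.65 v -0.12 z 0.05 gap 28.9 t 7.07
Fu 9.3 Fv 1.9 Fz 9.5 | u 26.64 v -0.12 z 0.03 gap 28.6 t 7.23
Fu 9.4 Fv 1.3 Fz 9.6 | u 28.60 v -0.13 z 0.03 gap 28.5 t 7.40
Fu 9.2 Fv 1.0 Fz 8.7 | u 30.61 v -0.11 z 0.06 gap 28.7 t 7.57
Fu 9.3 Fv 1.9 Fz 9.0 | u 32.62 v -0.10 z 0.03 gap 28.5 t 7.73
Fu 9.4 Fv 1.8 Fz 9.0 | u 34.60 v -0.12 z 0.05 gap 28.7 t 7.90
Fu 9.5 Fv 1.0 Fz 9.4 | u 36.58 v -0.12 z 0.02 gap 28.7 t 8.07
Fu 8.7 Fv 1.5 Fz 9.0 | u 38.62 v -0.13 z 0.04 gap 28.6 t 8.23
```

```bash
python3 -m handwheel '[[-0.6,-0.1,0,0,0,0,0],[-0.6,-0.1,0,0,0,0,0]]' >/dev/null; python3 f.py &&
python3 -m handwheel '[[-0.6,-0.1,0,0,0,0,0],[-0.6,-0.1,0,0,0,0,0]]' >/dev/null && python3 f.py &&
python3 -m handwheel '[[-0.6,-0.1,0,0,0,0,0],[-0.6,-0.1,0,0,0,0,0]]' >/dev/null && python3 f.py &&
python3 -m handwheel '[[-0.6,-0.1,0,0,0,0,0],[-0.6,-0.1,0,0,0,0,0]]' >/dev/null && python3 f.py &&
python3 -m handwheel '[[-0.6,-0.1,0,0,0,0,0],[-0.6,-0.1,0,0,0,0,0]]' >/dev/null && python3 f.py &&
python3 -m handwheel '[[-0.6,-0.1,0,0,0,0,0],[-0.6,-0.1,0,0,0,0,0]]' >/dev/null && python3 f.py &&
python3 -m handwheel '[[-0.6,-0.1,0,0,0,0,0],[-0.6,-0.1,0,0,0,0,0]]' >/dev/null && python3 f.py &&
python3 -m handwheel '[[-0.6,-0.1,0,0,0,0,0],[-0.6,-0.1,0,0,0,0,0]]' >/dev/null && python3 f.py
```

```text
Fu 9.8 Fv 1.0 Fz 9.5 | u 40.60 v -0.11 z 0.04 gap 29.0 t 8.40
Fu 9.0 Fv 1.6 Fz 9.8 | u 42.60 v -0.10 z 0.06 gap 28.7 t 8.57
Fu 8.9 Fv 1.4 Fz 9.8 | u 44.60 v -0.08 z 0.06 gap 28.9 t 8.73
Fu 9.4 Fv 0.8 Fz 9.4 | u 46.60 v -0.13 z 0.03 gap 29.0 t 8.90
Fu 9.1 Fv 2.0 Fz 8.3 | u 48.59 v -0.08 z 0.05 gap 28.7 t 9.07
Fu 12.2 Fv 1.5 Fz 11.5 | u 50.25 v -0.10 z 0.03 gap 28.5 t 9.23
```

```bash
python3 -m handwheel '[[-0.6,0,0,0,0,0,0]]' >/dev/null; python3 f.py
python3 -m handwheel '[[-0.6,0,0,0,0,0,0]]' >/dev/null; python3 f.py
python3 -m handwheel '[[-0.6,0,0,0,0,0,0],[-0.6,0,0,0,0,0,0]]' >/dev/null; python3 f.py
```

```text
Fu 10.4 Fv 1.0 Fz 10.6 | u 50.34 v -0.10 z 0.04 gap 28.7 t 9.32
Fu 10.7 Fv 1.0 Fz 10.6 | u 50.31 v -0.09 z 0.03 gap 28.8 t 9.40
Fu 9.8 Fv 1.3 Fz 10.5 | u 50.35 v -0.09 z 0.05 gap 28.5 t 9.57
```

```bash
python3 -m handwheel '[[-0.6,-0.05,0,0,0,0,0]]' >/dev/null; python3 f.py
python3 -m handwheel '[[-0.6,-0.03,0,0,0,0,0]]' >/dev/null; python3 f.py
python3 -m handwheel '[[-0.6,0,0,0,0,0,0]]' >/dev/null; python3 f.py
```

```text
Fu 12.8 Fv 0.8 Fz 11.3 | u 50.53 v -0.10 z 0.02 gap 28.9 t 9.65
Fu 13.9 Fv 1.1 Fz 11.7 | u 50.70 v -0.11 z 0.01 gap 28.6 t 9.73
Fu 12.1 Fv 0.5 Fz 12.1 | u 50.73 v -0.09 z 0.02 gap 28.7 t 9.82
```

Fu while moving is about 13.5 N, so the spring carries about 6 N and is compressed about 3 mm. The backstop contact was at u≈48.6. I'll release and rise.

```bash
python3 -m handwheel '[[-0.2,0,0,0,0,0,0],[-0.1,0,0,0,0,0,0],[0.1,0,0,0,0,0,0],[0.2,0,0,0,0,0,0],[0.2,0,0,-1,0,0,0],[0.2,0,0,-3,0,0,0],[0.2,0,0,-4,0,0,0],[0.2,0,0,-4,0,0,0],[0.2,0,0,-4,0,0,0],[0.2,0,0,-4,0,0,0]]'
python3 - <<'E'
from h import *
rs=[]
for n in("scene","side","wrist"):
    p=snapshot(n); p["fish"]=n=="wrist"
    if n=="side": cv2.imwrite("pics/s2.png",cv2.resize(p["image"][150:270,200:440,::-1],None,fx=3,fy=3))
    for q in ["knob","foot","rack","lever_pivot","lever_tip","vial"]:
        r=place_of(p,q);print(n,q,[(round(d["conf"],2),np.round(d["location"]).tolist()) for d in r[:1]])
E
```

```text
time: 10.65
tool_pos: [568.7, 101.9, 243.6]
tcp_rot: [180.0, 0.0, 145.0]
ft_force: [0.8, 0.3, -0.4]
finger_gap: 51.7
grip_force: 0.0
scene knob [(0.9, [567.0, 106.0, 43.0])]
scene foot [(0.74, [736.0, -14.0, 43.0])]
scene rack [(0.62, [760.0, -32.0, 8.0])]
scene lever_pivot [(0.64, [634.0, 58.0, 68.0])]
scene lever_tip [(0.68, [623.0, 34.0, 140.0])]
scene vial [(0.78, [740.0, 111.0, 1.0])]
side knob [(0.81, [563.0, 107.0, 45.0])]
side foot [(0.75, [726.0, 210.0, -1.0])]
side rack [(0.57, [766.0, -33.0, 5.0])]
side lever_pivot [(0.56, [637.0, 54.0, 72.0])]
side lever_tip [(0.75, [618.0, 40.0, 138.0])]
side vial [(0.89, [738.0, 110.0, 1.0])]
wrist knob [(0.6, [562.0, 112.0, 41.0])]
wrist foot [(0.58, [732.0, -10.0, 45.0])]
wrist rack [(0.69, [762.0, -34.0, 7.0])]
wrist lever_pivot [(0.87, [638.0, 52.0, 73.0])]
wrist lever_tip [(0.84, [619.0, 39.0, 141.0])]
wrist vial [(0.52, [741.0, 114.0, 2.0])]
```

View pics/s2.png

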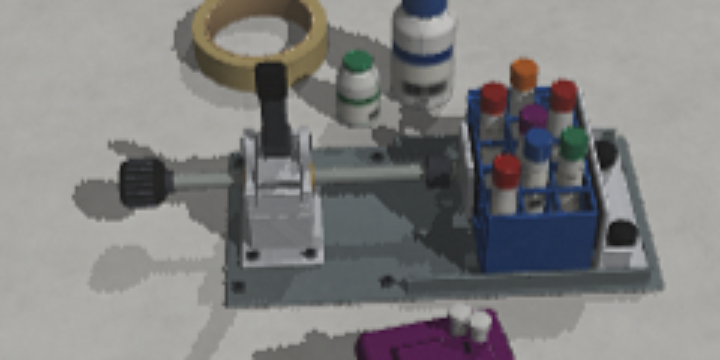

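The crop shows the rack against the backstop (around 600,200), the foot on the rack (470,150), and the lever upright at (272,110). Next I'll turn 90°, shut the fingers and go to the lever's -y side.

```bash
python3 -m handwheel '[[-1,0,0,0,0,0,0.12],[-1,0,0,0,0,0,0.12],[-1,0,0,0,0,0,0.12],[-1,0,0,0,0,0,0.12],[-1,0,0,0,0,0,0.12],[-1,0,0,0,0,0,0.12],[-1,0,0,0,0,0,0.12],[-1,0,0,0,0,0,0.12],[-1,0,0,0,0,0,0.12],[-1,0,0,0,0,0,0.12],[-1,0,0,0,0,0,0.12],[-1,0,0,0,0,0,0.12]]'
python3 -m handwheel '[[-1,0,0,0,0,0,0.12],[-1,0,0,0,0,0,0.01],[-1,-2,2.7,0,0,0,0],[-1,-2,2.7,0,0,0,0],[-1,-1.9,2.7,0,0,0,0],[-1,0,0,2.8,0,0,0],[-1,0,0,2.8,0,0,0],[-1,0,0,2.9,0,0,0],[-1,0,0,0,0,0,0],[-1,0,0,0,0,0,0]]'
python3 - <<'E'
from h import *
p=snapshot("side");cv2.imwrite("pics/s3.png",cv2.resize(p["image"][100:260,200:400,::-1],None,fx=3,fy=3))
p=snapshot("wrist");cv2.imwrite("pics/w3.png",p["image"][...,::-1])
E
```

```text
time: 12.7
tool_pos: [569.1, 102.1, 240.9]
tcp_rot: [180.0, -0.0, 62.1]
ft_force: [-0.6, -1.3, -0.1]
finger_gap: -0.3
grip_force: 0.0
time: 13.53
tool_pos: [600.0, 7.4, 154.1]
tcp_rot: [-179.8, 0.1, 55.2]
ft_force: [0.2, -1.1, 0.9]
finger_gap: 0.4
grip_force: 0.0
```

View pics/w3.png

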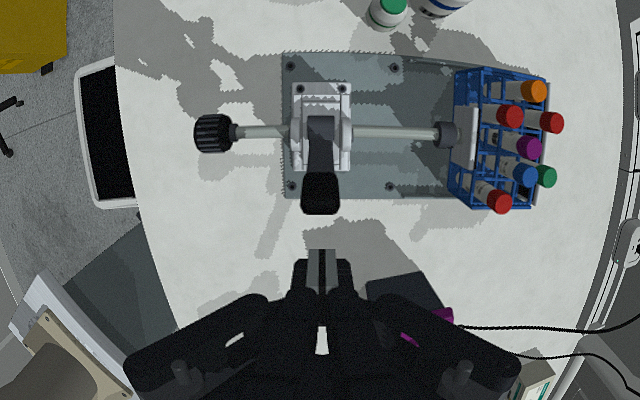

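View pics/s3.png

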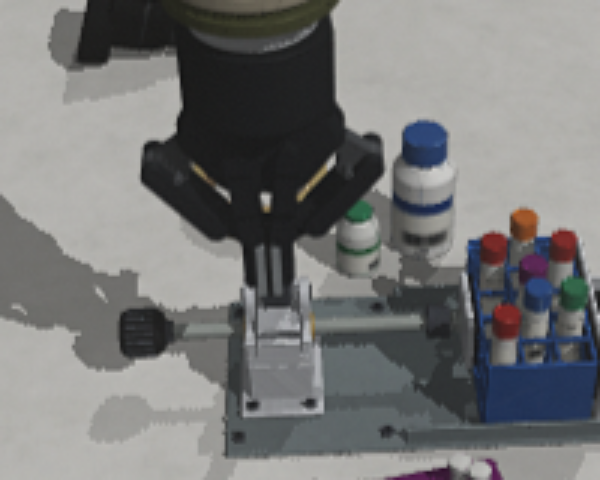

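The fingers (321,265) are lined up with the paddle (320,192) and clear of it. I'll push over in stages and watch the force.

```bash
cat > g.py <<'E'
from h import *
s=sense();a=np.radians(-35);u=np.array([np.cos(a),np.sin(a),0]);v=np.array([-u[1],u[0],0])
f=s["ft_force"];d=np.array(s["tool_pos"])-[635.5,56.5,0]
print("Fu %.1f Fv %.1f Fz %.1f | u %.1f v %.1f z %.1f t %.2f"%(np.dot(f,u),np.dot(f,v),f[2],d@u,d@v,d[2],s["time"]))
E
python3 -m handwheel '[[-1,0.8,0,-0.35,0,0,0],[-1,0.86,0,-0.35,0,0,0],[-1,0.49,0,0,0,0,0],[-1,0.49,0,0,0,0,0]]'>/dev/null; python3 g.py
python3 -m handwheel '[[-1,0.49,0,0,0,0,0],[-1,0.49,0,0,0,0,0],[-1,0.49,0,0,0,0,0]]'>/dev/null; python3 g.py
python3 -m handwheel '[[-1,0.53,0,0.02,0,0,0],[-1,0.53,0,0.02,0,0,0]]'>/dev/null; python3 g.py
```

```text
Fu -0.1 Fv -3.1 Fz 0.9 | u 1.2 v -32.1 z 164.8 t 13.97
Fu 0.7 Fv -4.5 Fz 3.6 | u 0.4 v -18.5 z 162.8 t 14.22
Fu -0.5 Fv -6.3 Fz 5.4 | u 0.5 v -8.1 z 162.4 t 14.38
```

```bash
python3 -m handwheel '[[-1,0.5,0,0.1,0,0,0],[-1,0.5,0,0.15,0,0,0],[-1,0.5,0,0.12,0,0,0],[-1,0.5,0,0.15,0,0,0]]'>/dev/null; python3 g.py
python3 -m handwheel '[[-1,0.5,0,0.2,0,0,0],[-1,0.5,0,0.22,0,0,0],[-1,0.43,0,0.28,0,0,0]]'>/dev/null; python3 g.py
```

```text
Fu -0.5 Fv -5.1 Fz 8.0 | u 0.7 v 12.2 z 157.9 t 14.72
Fu -2.0 Fv -3.8 Fz 10.0 | u 0.8 v 27.0 z 151.4 t 14.97
```

```bash
python3 -m handwheel '[[-1,0.38,0,0.34,0,0,0],[-1,0.38,0,0.34,0,0,0],[-1,0.38,0,0.35,0,0,0]]'>/dev/null; python3 g.py
python3 -m handwheel '[[-1,0.3,0,0.36,0,0,0],[-1,0.3,0,0.36,0,0,0],[-1,0.28,0,0.37,0,0,0]]'>/dev/null; python3 g.py
python3 -m handwheel '[[-1,0.2,0,0.35,0,0,0],[-1,0.2,0,0.35,0,0,0]]'>/dev/null; python3 g.py
```

```text
Fu -2.4 Fv -2.0 Fz 9.5 | u 1.0 v 39.1 z 141.6 t 15.22
Fu 0.9 Fv 0.5 Fz 6.5 | u 0.9 v 48.3 z 130.4 t 15.47
Fu 0.8 Fv 0.8 Fz 3.6 | u 0.7 v 51.9 z 122.7 t 15.63
```

```bash
python3 -m handwheel '[[-1,0.15,0,0.35,0,0,0]]'>/dev/null; python3 g.py
python3 -m handwheel '[[-1,0.1,0,0.35,0,0,0]]'>/dev/null; python3 g.py
python3 -m handwheel '[[-1,0.05,0,0.2,0,0,0]]'>/dev/null; python3 g.py
python3 -m handwheel '[[-1,0,0,0,0,0,0]]'>/dev/null; python3 g.py
python3 - <<'E'
from h import *
for n in("scene","side","wrist"):
    p=snapshot(n); r=place_of(p,"lever_tip");print(n,[(round(d["conf"],2),np.round(d["location"]).tolist()) for d in r[:2]])
E
```

```text
Fu 0.8 Fv 0.9 Fz 1.7 | u 0.3 v 52.9 z 118.5 t 15.72
Fu -0.5 Fv 1.2 Fz 0.2 | u -0.0 v 53.3 z 114.2 t 15.80
Fu 0.3 Fv -0.6 Fz 0.0 | u -0.4 v 53.2 z 111.5 t 15.88
Fu 0.1 Fv 0.1 Fz -0.2 | u -0.5 v 52.9 z 111.3 t 15.97
scene [(0.68, [677.0, 112.0, 82.0])]
side [(0.87, [675.0, 117.0, 83.0])]
wrist [(0.84, [674.0, 117.0, 84.0])]
```

The lever has snapped shut, with its tip at z≈83. I'll retreat and check.

```bash
python3 -m handwheel '[[-1,0,0,-2,0,0,0],[-1,0,0,-3.5,0,0,0],[-1,0,0,-3.5,0,0,0],[-1,0,0,-3.5,0,0,0],[-1,0,0,0,0,0,0],[-1,0,0,0,0,0,0]]'
python3 - <<'E'
from h import *
for n in("scene","side","wrist"):
    p=snapshot(n)
    if n=="side": cv2.imwrite("pics/s4.png",cv2.resize(p["image"][100:260,200:440,::-1],None,fx=3,fy=3))
    for q in ["lever_tip","knob","rack","vial","bottle","tape_roll"]:
        r=place_of(p,q);print(n,q,[(round(d["conf"],2),np.round(d["location"]).tolist()) for d in r[:1]])
E
```

```text
time: 16.77
tool_pos: [668.5, 100.2, 242.6]
tcp_rot: [179.7, -0.3, 55.0]
ft_force: [0.6, -0.1, -1.0]
finger_gap: 0.5
grip_force: 0.0
scene lever_tip [(0.61, [677.0, 113.0, 79.0])]
scene knob [(0.61, [566.0, 108.0, 43.0])]
scene rack [(0.87, [761.0, -29.0, 5.0])]
scene vial [(0.58, [738.0, 114.0, 2.0])]
scene bottle [(0.94, [787.0, 103.0, -2.0])]
scene tape_roll [(0.92, [727.0, 215.0, 2.0])]
side lever_tip [(0.77, [675.0, 115.0, 82.0])]
side knob [(0.9, [561.0, 106.0, 42.0])]
side rack [(0.83, [765.0, -34.0, 4.0])]
side vial [(0.88, [734.0, 110.0, -2.0])]
side bottle [(0.98, [791.0, 102.0, -2.0])]
side tape_roll []
wrist lever_tip [(0.9, [672.0, 117.0, 84.0])]
wrist knob [(0.56, [565.0, 110.0, 45.0])]
wrist rack []
wrist vial [(0.58, [738.0, 113.0, 1.0])]
wrist bottle [(0.91, [785.0, 102.0, -1.0])]
wrist tape_roll []
```

View pics/s4.png

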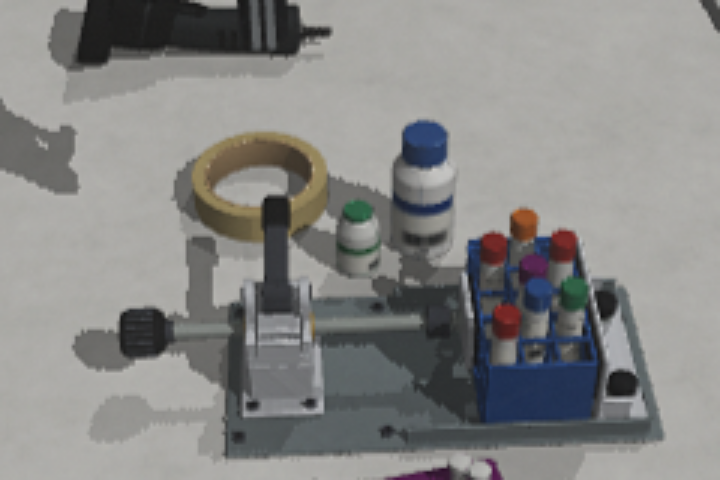

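The crop shows the lever lying closed at (275,245), the rack home at (530,330), and the bottle, vial and tape undisturbed.

```bash
python3 -c "
from bench import *
print(hand_in())"
```

```text
the job is handed in; nothing more can be done
None
```

I handed the job in at about 17 s: the rack is against the backstop, the foot's spring is about half compressed (roughly 3 of 6 mm, judged from the push force), the cam lever is closed, and the bottle, vial and tape have not moved.

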